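# Find the full tin and stand it in the holder

## Robot

A 6-joint arm with a two-finger parallel gripper is mounted at the origin on a cart in front of the work surface, level with it; the furniture and walls round the work are solid. World frame = base frame: x ahead of the robot, y to its left, z up, the work surface at z = 0. Lengths are in m, angles in rad, forces in N, time in s.
With the tool pointing down it reaches from about 0.25 to 0.725 m from the base axis. Payload 4 kg.
Tool frame: the origin (TCP) lies at the very end of the fingers, on their centre line; the grasp point (between the pads) lies 19 mm behind it; z points along the fingers, y is the direction in which the jaws open and shut (so a half turn about z gives the same grasp; the last joint's range is limited). The gripper opens to 85 mm and grips with 20 to 120 N. Pads are 22 mm wide; open, the fingers measure 114 mm over their backs; the gripper's body (76 mm by 85 mm) begins 54 mm behind the grasp point. The pads swing forward as they close: fully open they stand 13 mm farther back than shut.
Start: joints at [1.297, 0.241, 0.005, 1.335, 0, 1.571], TCP at [0.135, 0.481, 0.209] pointing down, gripper open.
Joint ranges: [-2.72, 2.72], [-1.05, 1.87], [-1.09, 1.28], [-1.99, 2.15], [-1.42, 1.44], [-3.14, 3.14]. Speed limits (rad/s): [2.79, 2.79, 3.14, 3.14, 3.14, 3.14].

## Interface

Orientations are given as a unit quaternion [x, y, z, w].
In Python, from workcell import bot gives the robot as it stands.
- The arm moves only by the shell command python3 -m crank 'ROWS'. ROWS is JSON, a list that holds one entry, the list of rows, each a list of 5 numbers: the shift along the tool's x, y, z in mm, then the turn about the tool's z in degrees, then the closure in counts, from 0 (fully open) to 255 (shut). In form: [[[tx, ty, tz, turn, grip], ...]]. A call has 1 to 12 rows; each row shifts and turns the pose as measured when the row begins, along the tool's axes as they then stand; what a row does not reach is not made up. A row lasts 1/8 s, in which the tool goes at most 62.5 mm and 10.7 degrees, less where a joint would pass 70% of its speed; a pose out of reach is approached as far as the arm can. A call is refused whole if a number of a shift passes 62.5 or a number of a turn 10.7, either way. A call with a gripper value outside its range is refused whole. The fingers move at their own pace and stop on an object; the grip force is fixed at half the most. Time passes only in rows, so rows that do not move let the fingers close. It gives the time, the measured TCP pose, the force and the opening at its end, in the units of the state.
- bot.get_obs(): the state, without advancing time (a new reading comes with each control period).
- bot.camera(name): name is "scene" or "top"; returns a dict with "img" (480x640x3 uint8, blue, green, red), "depth" (480x640 float32, m along the optical axis (not along the pixel's ray), 0 where there is no reading), "fx", "fy", "cx", "cy" (pixels), "D" ([k1, k2, p1, p2, k3] as OpenCV has them; the pictures are not rectified), "R" (3x3) and "t" (3): a world point X has camera coordinates R X + t. Camera axes: x right, y down, z forward; pixel columns grow to the right and rows downward; lengths in m; the calibration is good to about 2 mm. A picture is of the moment at which its call begins.
- bot.job_done(): hands the job in, once; it reports no verdict.
The state is a dict: "clock": time; "joint_pos": joint angles; "joint_vel": joint speeds; "tau": joint torques, N m; "eef_pos": TCP position; "tool_rot": TCP orientation; "ft_force": force on the tool from outside, world axes, zero at the start; "ft_torque": the same for the moment, N m; "grip_width": finger opening in m.
Only numpy, scipy, OpenCV 4.12 (cv2) and the standard library are available. Lean on these libraries where they do the work, as an engineer would, in place of code of your own. Each camera call takes 0.05 s, during which the arm holds its last target.

## Task

Two identical closed tins stand side by side in the wooden stand: lift the left one a few centimetres and put it back, then lift the right one, to feel which of them is heavier. Stand the heavier tin on the worktop and let go, take it again by its broad faces (the end walls of the single-bay holder leave no room for fingers at its narrow sides), and set it gently, upright and fully down between those walls, leaving the lighter tin standing in the stand. Do not tip or drop a tin, and leave the other things on the worktop where they are.

Things in the scene. Friction and masses are not known exactly. Their poses are not given: they have to be found in the camera images.
- tin_left_mid (a point): Centre (half-way up) of the left tin (seen from the robot): closed flat metal tin, 60 wide (its x) x 40 thick (y) x 120 mm high (z, up), lid fixed, blank paper label on each broad face. Its twin looks the same. One weighs about 0.25 kg, the other 0.55 to 0.75 kg; which, differs from start to start. It starts in the stand's left bay, underside 10 mm above the worktop, its x along the stand's x.
- tin_right_mid (a point): Centre (half-way up) of the right tin (seen from the robot): closed flat metal tin, 60 wide (its x) x 40 thick (y) x 120 mm high (z, up), lid fixed, blank paper label on each broad face. Its twin looks the same. One weighs about 0.25 kg, the other 0.55 to 0.75 kg; which, differs from start to start. It starts in the stand's right bay, underside 10 mm above the worktop, its x along the stand's x.
- stand: Fixed wooden stand with two bays. Origin: centre of underside, z up. Base 84 (x) x 121 (y) x 10 mm; upright boards at y = -52, 0, +52 mm, 44 long (x), 5 thick, tops 115 mm above worktop. Tins stand at y = +26 (left) and -26 mm (right), 3.5 mm clear of the boards at their broad faces; their narrow sides at x = +-30 mm are open for fingers and stand out 8 mm beyond the boards.
- holder: Fixed wooden holder, one empty bay. Origin: centre of underside, z up. Base 72 (x) x 94 (y) x 10 mm; end walls at y = +-40 mm, 8 thick, 50 long (x), tops 125 mm above worktop: 72 mm free between them for a tin's 60 mm width (tin's x along holder's y, either way round). Lips at x = +-30 mm, 6 thick, 9 mm above base (54 mm free between). Open along x above the lips, for fingers on broad faces.
- mug: Bystander: striped mug, 90 x 120 x 88 mm high, at the back, behind stand and holder (the worktop between those two is free); origin at its underside. Leave it.
- salt_shaker: Bystander: salt shaker, 44 mm across, 90 mm high, at the back; origin at its underside. Leave it.
- egg_box: Bystander: closed egg box, 106 x 155 x 72 mm high, to the left; origin at its underside. Leave it.
- teaspoon: Bystander: steel teaspoon, 130 mm long, lying at the back; origin at its underside. Leave it.
There are look-alikes about, which are no part of the job. What is shaped like the part that bears tin_left_mid but pink is not meant.

How it is judged:
On the way, in this order (a step that is already met when the one before it is completed fails the run):
1. the left tin is lifted at least 20 mm while the right one stands in the stand (z of tin_left_mid in the frame of stand above 0.09 m and z of tin_right_mid in the frame of stand below 0.078 m), for 0.2 s.
2. the left tin is back down in the stand and the right one is lifted at least 20 mm (z of tin_right_mid in the frame of stand above 0.09 m and x of tin_left_mid in the frame of stand between -0.02 and 0.02 m and y of tin_left_mid in the frame of stand between -0.035 and 0.035 m and z of tin_left_mid in the frame of stand below 0.074 m and angle between tin_left_mid's own z axis and vertical below 0.08 rad), for 0.2 s.
3. one of the tins stands upright on the bare worktop, let go of (((height (world z) of tin_left_mid below 0.064 m and angle between tin_left_mid's own z axis and vertical below 0.06 rad and contact force between the fingers and tin_left below 0.1 N) or (height (world z) of tin_right_mid below 0.064 m and angle between tin_right_mid's own z axis and vertical below 0.06 rad and contact force between the fingers and tin_right below 0.1 N))), for 0.2 s.
At the end, for the whole second after the job is handed in: Heavier tin in the holder, down on its base (4 mm), upright (0.06 rad), centred within 12 mm (x) and 10 mm (y), its width within 0.25 rad of the holder's y; lighter tin upright (0.08 rad) on the stand's base, in either bay, within 20 mm along the stand's x; both at rest (((x of tin_left_mid in the frame of holder between -0.012 and 0.012 m and y of tin_left_mid in the frame of holder between -0.01 and 0.01 m and z of tin_left_mid in the frame of holder between 0.066 and 0.074 m and angle between tin_left_mid's own z axis and vertical below 0.06 rad and angle between the x axis of tin_left_mid and the y axis of holder, either way round below 0.25 rad and contact force between tin_left and holder above 4.2 N and x of tin_right_mid in the frame of stand between -0.02 and 0.02 m and y of tin_right_mid in the frame of stand between -0.035 and 0.035 m and z of tin_right_mid in the frame of stand below 0.074 m and angle between tin_right_mid's own z axis and vertical below 0.08 rad and contact force between tin_right and stand below 4.2 N and linear speed of each of tin_left, tin_right below 0.02 m/s) or (x of tin_right_mid in the frame of holder between -0.012 and 0.012 m and y of tin_right_mid in the frame of holder between -0.01 and 0.01 m and z of tin_right_mid in the frame of holder between 0.066 and 0.074 m and angle between tin_right_mid's own z axis and vertical below 0.06 rad and angle between the x axis of tin_right_mid and the y axis of holder, either way round below 0.25 rad and contact force between tin_right and holder above 4.2 N and x of tin_left_mid in the frame of stand between -0.02 and 0.02 m and y of tin_left_mid in the frame of stand between -0.035 and 0.035 m and z of tin_left_mid in the frame of stand below 0.074 m and angle between tin_left_mid's own z axis and vertical below 0.08 rad and contact force between tin_left and stand below 4.2 N and linear speed of each of tin_right, tin_left below 0.02 m/s))); the robot touches nothing.
It fails at once if a tin is tipped more than 0.6 rad (angle between any of tin_left_mid, tin_right_mid's own z axis and vertical above 0.6 rad).
It fails at once if a tin is dropped (moves faster than 0.45 m/s while the fingers do not hold it: a fall of about 10 mm) ((linear speed of tin_left above 0.45 m/s and contact force between the fingers and tin_left below 0.1 N) or (linear speed of tin_right above 0.45 m/s and contact force between the fingers and tin_right below 0.1 N)).
It fails at once if a bystander is moved more than 25 mm (distance of any of mug, salt_shaker, egg_box, teaspoon from where it was at the start of the episode above 0.025 m).
It also fails if it takes over 72 s, if anything falls off the work surface, if the arm or the gripper's body presses on something with over 40 N, if the wrist force passes 120 N, or if a joint passes its speed limit or range.

## Working session

There is one attempt and no reset: what is moved stays moved. The work goes in short steps, Python scripts to look and compute and a shell command to move; the robot and the scene stay as the last step left them, time stands still between calls to the robot, and variables do not carry over. Pictures are saved under pics/ and viewed, and the job is handed in when it is done.

```bash
ls; mkdir -p pics; python3 - <<'E'
from workcell import bot
import cv2,numpy as np
o=bot.get_obs();print(o)
for n in("scene","top"):
    c=bot.camera(n);cv2.imwrite(f"pics/{n}0.png",c["img"]);np.savez(f"{n}0.npz",**c)
    print(n,{k:c[k] for k in("fx","fy","cx","cy","D","R","t")})
E
```

```text
pics
{'clock': 0.0, 'joint_pos': array([1.29704149e+00, 2.41421841e-01, 3.72569404e-03, 1.33520322e+00,
       4.68953465e-06, 1.57077910e+00]), 'joint_vel': array([-1.43641181e-03, -9.06574251e-04, -9.38791985e-04,  1.35676999e-03,
       -8.17096905e-07, -1.45587395e-03]), 'tau': array([ 5.01551040e-04, -3.72317684e+01,  2.52407616e+01,  1.68253732e-02,
        4.91179355e-05,  2.84172430e-06]), 'eef_pos': array([0.13498892, 0.4807272 , 0.20820915]), 'tool_rot': array([ 1.36441805e-01,  9.90647530e-01, -1.04136263e-03, -1.45811977e-04]), 'ft_force': array([ 0.40111343,  0.42322338, -0.21254795]), 'ft_torque': array([ 0.00322989, -0.00640763,  0.01766842]), 'grip_width': 0.08525612756441997}
scene {'fx': 549.5230611491506, 'fy': 549.5230611491506, 'cx': 306.7658520485163, 'cy': 245.497851617462, 'D': array([0.00217886, 0.        , 0.        , 0.        , 0.        ]), 'R': array([[-0.90052074, -0.43415563, -0.02390155],
       [-0.21206183,  0.4865161 , -0.84754461],
       [ 0.37959475, -0.7581629 , -0.53018567]]), 't': array([0.56916447, 0.14239963, 1.15782223])}
top {'fx': 577.0231695916565, 'fy': 577.0231695916565, 'cx': 318.45101998418363, 'cy': 242.16287958211686, 'D': array([0.00307038, 0.        , 0.        , 0.        , 0.        ]), 'R': array([[ 0.00838512, -0.99989495, -0.01182317],
       [-0.99202875, -0.00683133, -0.12582641],
       [ 0.12573242,  0.01278399, -0.99198182]]), 't': array([0.08373998, 0.58852229, 1.22693679])}
```

View pics/scene0.png

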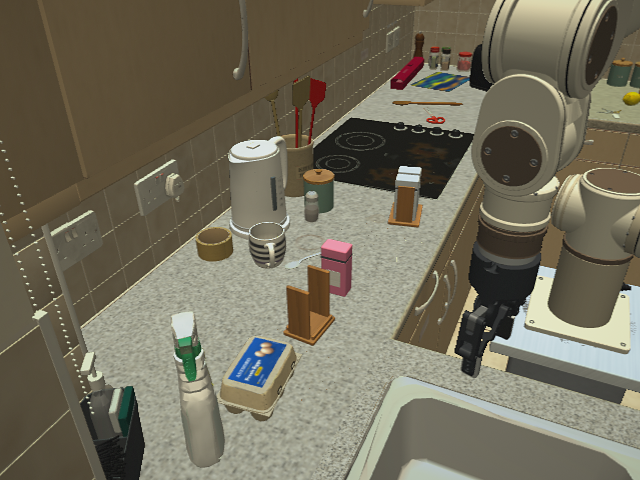

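View pics/top0.png

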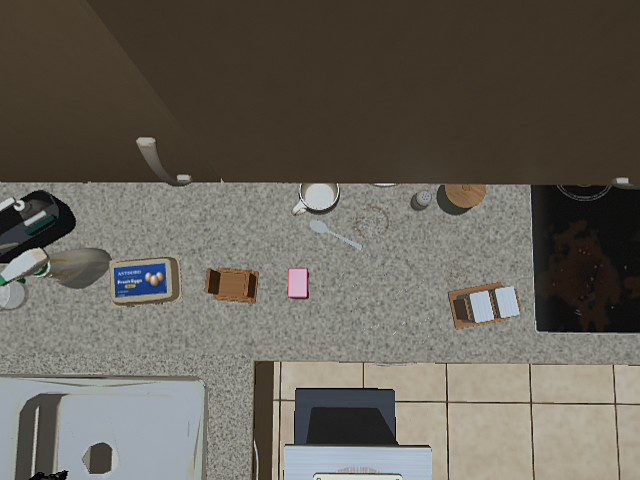

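Scene view: the stand with two blue-white tins is at about (405,195), the holder at (310,305). Top view: the tins are at (481,306) and (507,302) in the stand, the empty holder is at (232,284), and the pink decoy is at (298,283).
Candidates: left tin (481,306), right tin (507,302), and a pink look-alike (298,283), which I reject. I'll crop in on the tins and holder and measure them.

```bash
cat > h.py <<'E'
import numpy as np,cv2
def cloud(c):
    h,w=c["depth"].shape
    K=np.array([[c["fx"],0,c["cx"]],[0,c["fy"],c["cy"]],[0,0,1.]])
    u,v=np.meshgrid(np.arange(w),np.arange(h))
    p=cv2.undistortPoints(np.stack([u,v],-1).reshape(-1,1,2).astype(float),K,np.array(c["D"])).reshape(h,w,2)
    d=c["depth"]; P=np.dstack([p[...,0]*d,p[...,1]*d,d])
    W=(P-c["t"])@np.array(c["R"]); W[d==0]=np.nan
    return W
def rect(P):
    r=cv2.minAreaRect((P[:,:2]*1000).astype(np.float32)); return r
E
python3 - <<'E'
import numpy as np,cv2
from h import *
c=dict(np.load("top0.npz")); W=cloud(c)
im=c["img"]
a=cv2.resize(im[270:340,435:535],None,fx=4,fy=4,interpolation=2);b=cv2.resize(im[250:320,195:315],None,fx=4,fy=4,interpolation=2)
o=np.zeros((560,480,3),np.uint8);o[:280,:400]=a;o[280:]=b;cv2.imwrite("pics/crop0.png",o)
for (u,v) in [(481,306),(507,302),(298,283),(232,284),(210,284),(252,284),(462,308),(350,300)]: print((u,v),W[v,u].round(4))
def blob(box,z0,z1):
    u0,v0,u1,v1=box; S=W[v0:v1,u0:u1]; m=(S[...,2]>z0)&(S[...,2]<z1)
    n,l,st,ct=cv2.connectedComponentsWithStats(m.astype(np.uint8),connectivity=4)
    for i in range(1,n):
        if st[i,4]<15: continue
        P=S[l==i]; print(box,z0,"n",len(P),"mean",P.mean(0).round(4),"med z",np.median(P[:,2]).round(4),"rect",rect(P))
blob((435,270,535,340),.121,.14)
blob((435,270,535,340),.1,.12)
blob((435,270,535,340),.005,.02)
blob((195,255,270,315),.115,.14)
blob((195,255,270,315),.005,.014)
blob((195,255,270,315),.005,.14)
blob((280,260,320,310),.1,.15)
E
```

```text
(481, 306) [ 0.4501 -0.2388  0.1281]
(507, 302) [ 0.4583 -0.2894  0.1326]
(298, 283) [0.4935 0.1279 0.1213]
(232, 284) [0.4963 0.28   0.0103]
(210, 284) [0.4906 0.3088 0.111 ]
(252, 284) [0.4936 0.2283 0.0666]
(462, 308) [ 0.4464 -0.2107  0.0863]
(350, 300) [0.4632 0.0174 0.0023]
(435, 270, 535, 340) 0.121 n 615 mean [ 0.4589 -0.2889  0.1295] med z 0.1296 rect ((459.0673828125, -289.84063720703125), (59.9298095703125, 40.61601638793945), 10.972391128540039)
(435, 270, 535, 340) 0.121 n 619 mean [ 0.4489 -0.2382  0.1294] med z 0.1294 rect ((449.1033020019531, -239.32347106933594), (60.0184326171875, 41.623836517333984), 11.183512687683105)
(435, 270, 535, 340) 0.1 n 124 mean [ 0.4556 -0.2685  0.1121] med z 0.1134 rect ((455.7705993652344, -266.9352111816406), (57.12145233154297, 12.537732124328613), 8.9920015335083)
(435, 270, 535, 340) 0.1 n 47 mean [ 0.464  -0.3159  0.1148] med z 0.115 rect ((464.18603515625, -316.3760986328125), (43.35052490234375, 5.026148796081543), 9.370466232299805)
(435, 270, 535, 340) 0.1 n 143 mean [ 0.4441 -0.216   0.1109] med z 0.1122 rect ((444.3804016113
[... 831 characters left out ...]
 315) 0.005 n 36 mean [0.5151 0.2278 0.0092] med z 0.0091 rect ((514.0867309570312, 227.14669799804688), (32.1476936340332, 13.936606407165527), 26.11115837097168)
(195, 255, 270, 315) 0.005 n 42 mean [0.4625 0.2972 0.0094] med z 0.0095 rect ((461.2615051269531, 293.3880615234375), (58.27103042602539, 9.132858276367188), 76.59415435791016)
(195, 255, 270, 315) 0.005 n 1568 mean [0.4933 0.2752 0.0397] med z 0.0149 rect ((493.8891906738281, 272.28155517578125), (94.28255462646484, 75.80316925048828), 85.03897094726562)
(280, 260, 320, 310) 0.1 n 591 mean [0.4945 0.129  0.1197] med z 0.1198 rect ((494.9232177734375, 129.0736541748047), (59.59991455078125, 38.96405029296875), 0.8948052525520325)
```

View pics/crop0.png

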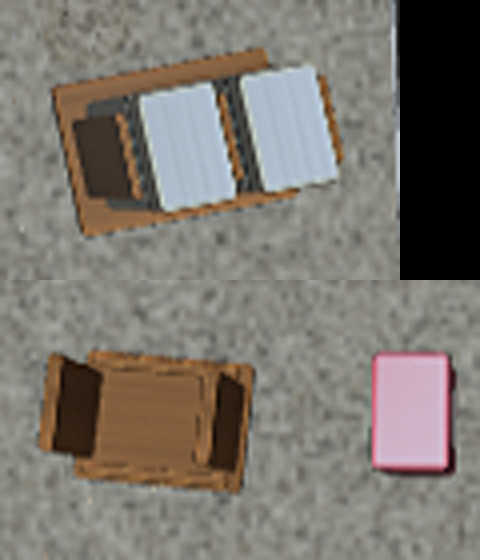

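The crop shows two blue-white tins in the stand and the empty holder, and the pink tin is the look-alike. Measured heights and sizes match the description: tin tops at 0.130 m, 60x40 mm, 51.5 mm apart.
- **Left tin:** (449,-239)
- **Right tin:** (459,-290)
- **Stand:** yaw about 10.9°
- **Holder:** centre (494,272), yaw about -4.8°

Now I'll move over towards the stand.

```bash
cat > go.py <<'E'
# usage: go.py X Y Z(mm) yaw_of_tool_y(deg): prints remaining shift in tool axes and turn
import sys,numpy as np
from scipy.spatial.transform import Rotation as R
from workcell import bot
o=bot.get_obs(); M=R.from_quat(o["tool_rot"]).as_matrix()
p=o["eef_pos"]*1000
print("t",round(o["clock"],2),"tcp",p.round(1),"yaw",np.degrees(np.arctan2(M[1,1],M[0,1])).round(1),"tilt",np.degrees(np.arccos(-M[2,2])).round(2),"w",round(o["grip_width"]*1000,1),"F",o["ft_force"].round(2),"T",o["ft_torque"].round(3),"q",o["joint_pos"].round(2))
if len(sys.argv)>1:
    a=list(map(float,sys.argv[1:])); d=M.T@(np.array(a[:3])-p)
    t=-(a[3]-np.degrees(np.arctan2(M[1,1],M[0,1]))); t=(t+180)%360-180
    print("need",d.round(1),"turn",t.round(1))
E
python3 -m crank '[[[-34,-42,-4,0,0],[-34,-42,-4,0,0],[-34,-42,-4,0,0],[-34,-42,0,0,0],[-34,-42,0,0,0],[-34,-42,0,0,0]]]'; python3 go.py 449 -239 220 10.9
```

```text
clock: 0.85
eef_pos: [0.2654, 0.1769, 0.2185]
tool_rot: [0.132, 0.991, -0.003, 0.0]
ft_force: [0.8, 0.4, -0.1]
grip_width: 0.0855
t 0.85 tcp [265.4 176.9 218.5] yaw 74.8 tilt 0.36 w 85.5 F [ 0.76  0.36 -0.11] T [ 0.032 -0.102  0.011] q [ 0.59 -0.13 -0.36  1.34 -0.    0.86]
need [-286.  -353.4    0.9] turn 63.9
```

```bash
python3 -m crank '[[[-36,-44,0,0,0],[-36,-44,0,0,0],[-36,-44,0,0,0],[-36,-44,0,0,0],[-36,-44,0,0,0],[-36,-44,0,0,0],[-36,-44,0,0,0],[0,0,0,10.6,0],[0,0,0,10.6,0],[0,0,0,10.6,0],[0,0,0,10.6,0],[0,0,0,10.6,0]]]'; python3 go.py 449 -239 180 10.9
```

```text
clock: 2.35
eef_pos: [0.4292, -0.2036, 0.2154]
tool_rot: [0.567, 0.823, -0.002, -0.002]
ft_force: [-0.2, 1.0, 0.9]
grip_width: 0.0853
t 2.35 tcp [ 429.2 -203.6  215.4] yaw 20.9 tilt 0.32 w 85.3 F [-0.16  1.03  0.93] T [-0.006 -0.024 -0.008] q [-0.44  0.19 -0.04  1.34 -0.    0.77]
need [-40.2   6.1  35.3] turn 10.0
```

```bash
python3 -m crank '[[[-20,3,0,10,0],[-20,3,20,0,0],[0,0,15,0,0],[0,0,0,0,0],[0,0,0,0,0]]]'; python3 go.py 449 -239 81 10.9
```

```text
clock: 2.98
eef_pos: [0.4448, -0.2407, 0.1781]
tool_rot: [0.64, 0.769, -0.002, -0.004]
ft_force: [-0.4, 0.2, 0.6]
grip_width: 0.085
t 2.98 tcp [ 444.8 -240.7  178.1] yaw 10.5 tilt 0.51 w 85.0 F [-0.37  0.23  0.58] T [-0.003 -0.027  0.015] q [-0.49  0.27 -0.03  1.27 -0.    0.89]
need [ 0.6  5.2 97.1] turn -0.4
```

```bash
python3 -m crank '[[[0,5,0,0,0],[0,0,20,0,0],[0,0,20,0,0]]]'; python3 go.py 449 -239 81 10.9
python3 - <<'E'
from workcell import bot
import cv2,numpy as np
o=[]
c=bot.camera("top")["img"];a=cv2.resize(c[250:350,420:545],None,fx=5,fy=5,interpolation=2)
cv2.imwrite("pics/t1.png",a)
c=bot.camera("scene")["img"];cv2.imwrite("pics/s1.png",cv2.resize(c[100:280,330:530],None,fx=3,fy=3,interpolation=2))
E
```

```text
clock: 3.35
eef_pos: [0.4529, -0.2405, 0.1411]
tool_rot: [0.639, 0.769, -0.001, 0.0]
ft_force: [0.4, -1.2, 0.2]
grip_width: 0.085
t 3.35 tcp [ 452.9 -240.5  141.1] yaw 10.5 tilt 0.18 w 85.0 F [ 0.37 -1.19  0.17] T [ 0.004 -0.009 -0.006] q [-0.49  0.31 -0.09  1.18 -0.    0.9 ]
need [ 2.4 -3.5 60.1] turn -0.4
```

View pics/s1.png

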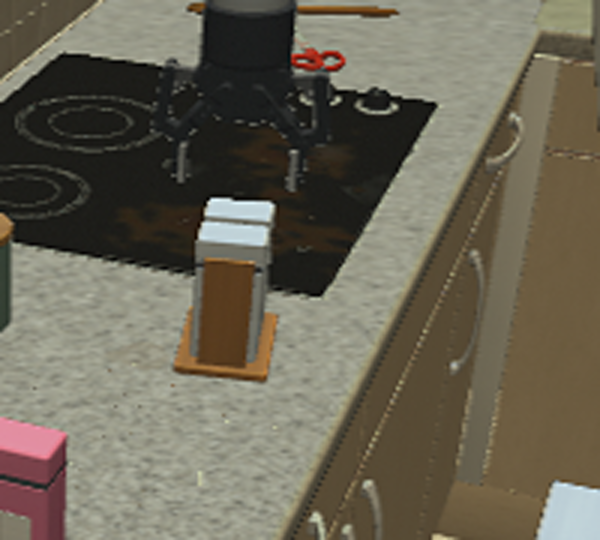

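View pics/t1.png

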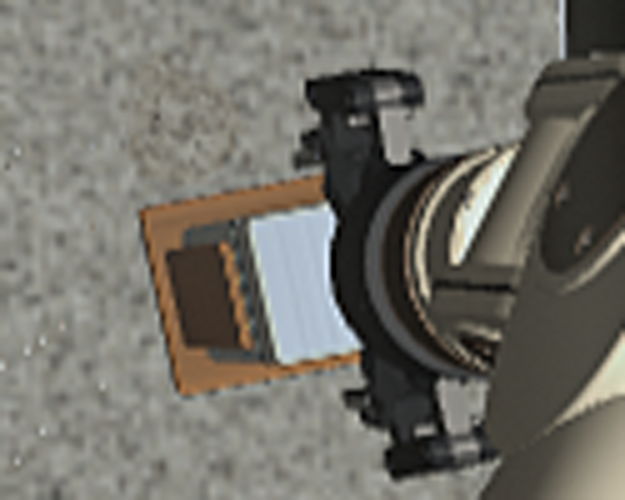

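```bash
python3 - <<'E'
import numpy as np
from h import *
from workcell import bot
c=bot.camera("scene");d=bot.camera("top")
def pr(c,X):
    p=c["R"]@X+c["t"]; return (c["fx"]*p[0]/p[2]+c["cx"],c["fy"]*p[1]/p[2]+c["cy"],p[2])
for X in([.4529,-.2405,.141],[.4529+.042,-.2405+.008,.141],[.4529-.042,-.2405-.008,.141],[.449,-.239,.13]): print(pr(c,np.array(X)),pr(d,np.array(X)))
W=cloud(c)
# scene cloud of fingertips: points near z .13-.2
S=W[100:180,370:450]; m=(S[...,2]>.12)&(S[...,2]<.20)&(S[...,1]>-.4)&(S[...,1]<-.1)
P=S[m]
for z in np.arange(.12,.2,.01):
    Q=P[(P[:,2]>z)&(P[:,2]<=z+.01)]
    if len(Q): print(round(z,2),len(Q),Q.min(0).round(3),Q.max(0).round(3))
E
```

```text
(np.float64(407.07351813540765), np.float64(172.79736893467845), np.float64(1.437322682903778)) (np.float64(483.4985039239132), np.float64(304.43721948896723), np.float64(1.1409370163236698))
(np.float64(390.70852404726014), np.float64(171.38951000106255), np.float64(1.4472003591583666)) (np.float64(478.8741903877447), np.float64(283.144257062464), np.float64(1.146320049940749))
(np.float64(423.66499816558155), np.float64(174.22471215622642), np.float64(1.4274450066491893)) (np.float64(488.1666600877335), np.float64(325.9320582406732), np.float64(1.1355539827065904))
(np.float64(408.04130047549404), np.float64(177.1099210589601), np.float64(1.440537061465238)) (np.float64(481.29899363273654), np.float64(306.4999734471696), np.float64(1.151377635870417))
0.12 198 [ 0.422 -0.314  0.123] [ 0.492 -0.22   0.13 ]
0.13 107 [ 0.424 -0.309  0.13 ] [ 0.488 -0.217  0.133]
0.17 9 [ 0.403 -0.24   0.177] [ 0.498 -0.221  0.18 ]
0.18 44 [ 0.397 -0.258  0.18 ] [ 0.505 -0.218  0.19 ]
0.19 39 [ 0.396 -0.254  0.19 ] [ 0.506 -0.217  0.2  ]
```

```bash
python3 go.py; python3 -m crank '[[[0,0,0,0,0]]]' ; python3 - <<'E'
from workcell import bot
import cv2,numpy as np
from h import *
c=bot.camera("scene");cv2.imwrite("pics/s2.png",cv2.resize(c["img"][100:240,340:500],None,fx=4,fy=4,interpolation=2))
d=bot.camera("top");
for n,c in(("s",c),("t",d)):
    W=cloud(c);S=W.reshape(-1,3);m=(S[:,2]>.135)&(S[:,2]<.22)&(abs(S[:,0]-.45)<.08)&(abs(S[:,1]+.24)<.06);P=S[m]
    for z in np.arange(.13,.22,.01):
        Q=P[(P[:,2]>z)&(P[:,2]<=z+.01)]
        if len(Q): print(n,round(z,2),len(Q),Q.min(0).round(3),Q.max(0).round(3))
print(bot.get_obs()["eef_pos"])
E
```

```text
t 3.55 tcp [ 452.3 -240.3  141.2] yaw 10.5 tilt 0.2 w 85.4 F [-0.15 -0.65  0.21] T [0.02  0.017 0.015] q [-0.49  0.31 -0.09  1.18 -0.    0.9 ]
clock: 3.68
eef_pos: [0.4531, -0.2406, 0.1424]
tool_rot: [0.639, 0.769, -0.001, 0.0]
ft_force: [0.3, 0.3, 0.6]
grip_width: 0.0855
s 0.17 5 [ 0.406 -0.244  0.177] [ 0.499 -0.223  0.179]
s 0.18 28 [ 0.399 -0.246  0.18 ] [ 0.509 -0.218  0.19 ]
s 0.19 47 [ 0.398 -0.248  0.19 ] [ 0.509 -0.218  0.2  ]
s 0.2 46 [ 0.399 -0.253  0.2  ] [ 0.507 -0.217  0.21 ]
s 0.21 37 [ 0.396 -0.25   0.21 ] [ 0.513 -0.218  0.22 ]
t 0.13 7 [ 0.428 -0.244  0.135] [ 0.46  -0.224  0.137]
t 0.17 1 [ 0.41  -0.248  0.176] [ 0.41  -0.248  0.176]
t 0.18 12 [ 0.399 -0.242  0.18 ] [ 0.504 -0.221  0.19 ]
t 0.19 20 [ 0.395 -0.243  0.19 ] [ 0.505 -0.22   0.199]
t 0.2 13 [ 0.403 -0.239  0.201] [ 0.505 -0.219  0.21 ]
t 0.21 10 [ 0.392 -0.244  0.21 ] [ 0.502 -0.218  0.22 ]
[ 0.45300644 -0.24065762  0.14229339]
```

View pics/s2.png

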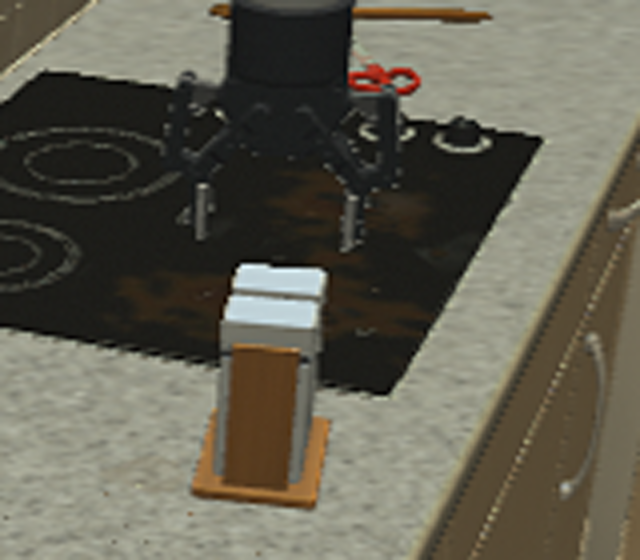

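```bash
python3 -m crank '[[[1,-4,0,0,0],[0,0,15,0,0],[0,0,15,0,0],[0,0,0,0,0]]]'; python3 go.py 449 -239 81 10.9
python3 - <<'E'
from workcell import bot
import cv2,numpy as np
from h import *
c0=dict(np.load("scene0.npz"));p=c0["R"]@np.array([.135,.481,.209])+c0["t"];print("start tcp px",549.5*p[0]/p[2]+306.8,549.5*p[1]/p[2]+245.5)
W=cloud(c0)[330:385,450:490].reshape(-1,3);W=W[(W[:,2]>.1)];print(W[np.argsort(W[:,2])[:5]].round(3))
c=bot.camera("scene");cv2.imwrite("pics/s3.png",cv2.resize(c["img"][100:240,340:500],None,fx=4,fy=4,interpolation=2))
E
```

```text
clock: 4.28
eef_pos: [0.4484, -0.2406, 0.1109]
tool_rot: [0.639, 0.769, -0.001, 0.001]
ft_force: [-0.5, 1.0, -0.4]
grip_width: 0.0855
t 4.28 tcp [ 448.4 -240.6  110.9] yaw 10.5 tilt 0.2 w 85.5 F [-0.48  1.03 -0.36] T [ 0.047 -0.022  0.036] q [-0.49  0.32 -0.15  1.1  -0.    0.9 ]
need [ 1.6  0.9 29.9] turn -0.4
start tcp px 481.9085665810163 373.32677104078846
[[0.143 0.528 0.242]
 [0.156 0.525 0.243]
 [0.145 0.529 0.244]
 [0.153 0.527 0.244]
 [0.152 0.526 0.244]]
```

View pics/s3.png

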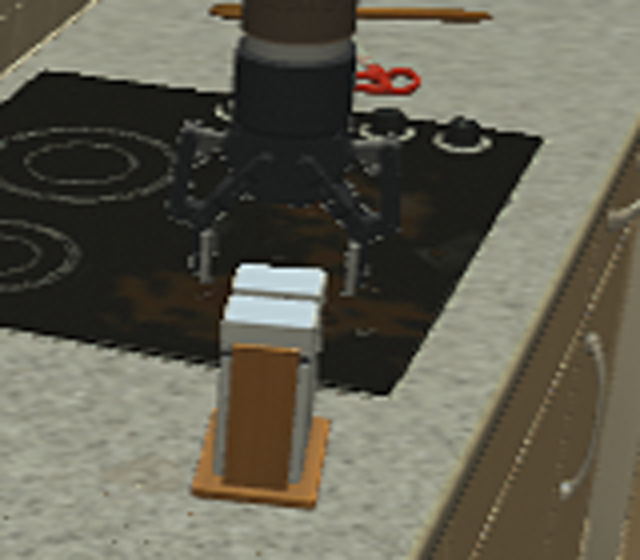

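```bash
python3 -m crank '[[[1,1,12,-0.4,0],[0,0,12,0,0],[0,0,12,0,0],[0,0,8,0,0],[0,0,0,0,0]]]'; python3 go.py 449 -239 68 10.9
python3 - <<'E'
from workcell import bot
import cv2,numpy as np
c=bot.camera("scene");cv2.imwrite("pics/s4.png",cv2.resize(c["img"][100:240,340:500],None,fx=4,fy=4,interpolation=2))
E
```

```text
clock: 4.95
eef_pos: [0.4498, -0.2398, 0.0644]
tool_rot: [0.637, 0.771, -0.001, 0.001]
ft_force: [0.6, -0.5, -0.2]
grip_width: 0.0853
t 4.95 tcp [ 449.8 -239.8   64.4] yaw 10.9 tilt 0.23 w 85.3 F [ 0.57 -0.47 -0.19] T [ 0.026 -0.027 -0.001] q [-0.49  0.37 -0.22  0.98 -0.    0.89]
need [ 0.9 -0.7 -3.6] turn 0.0
```

View pics/s4.png

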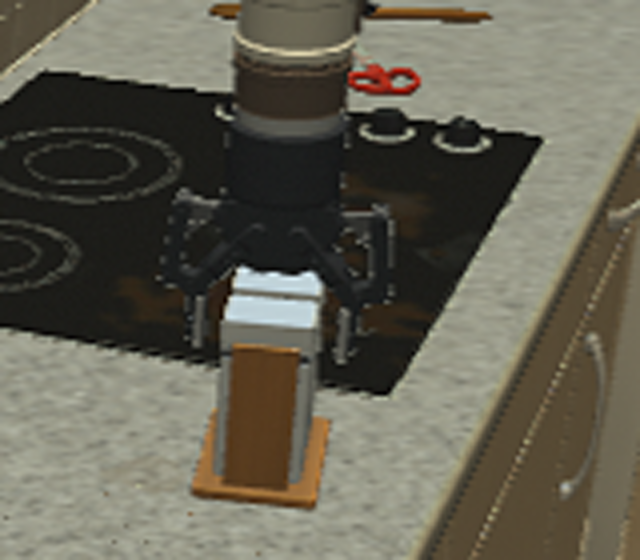

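```bash
python3 - <<'E'
from workcell import bot
import cv2,numpy as np
from h import *
c=bot.camera("scene");W=cloud(c)
for (u,v) in [(197,310),(199,330),(343,330),(345,350),(280,230),(280,250),(180,240),(385,240),(270,310),(270,285)]:
    a,b=340+u//4,100+v//4
    print((u,v),(a,b),c["img"][b,a],W[b,a].round(3))
S=W.reshape(-1,3);
for lo in np.arange(.08,.22,.01):
  m=(S[:,2]>lo)&(S[:,2]<lo+.01)&(abs(S[:,0]-.45)<.1)&(S[:,1]<-.2)&(S[:,1]>-.36)&((abs(S[:,0]-.452)>.037))
  Q=S[m]
  if len(Q): print(round(lo,2),len(Q),Q.min(0).round(3),Q.max(0).round(3),np.median(Q[:,1]).round(3))
E
```

```text
(197, 310) (389, 177) [79 87 86] [ 0.497 -0.226  0.127]
(199, 330) (389, 182) [81 89 88] [ 0.495 -0.225  0.114]
(343, 330) (425, 182) [78 86 85] [ 0.403 -0.239  0.124]
(345, 350) (426, 187) [51 55 54] [ 0.401 -0.245  0.108]
(280, 230) (410, 157) [29 30 28] [ 0.446 -0.229  0.191]
(280, 250) (410, 162) [29 29 27] [ 0.445 -0.232  0.176]
(180, 240) (385, 160) [27 27 25] [ 0.506 -0.213  0.179]
(385, 240) (436, 160) [25 26 23] [ 0.381 -0.24   0.189]
(270, 310) (407, 177) [215 209 191] [ 0.453 -0.241  0.129]
(270, 285) (407, 171) [217 210 191] [ 0.463 -0.274  0.13 ]
0.1 24 [ 0.401 -0.247  0.103] [ 0.505 -0.219  0.11 ] -0.237
0.11 35 [ 0.395 -0.246  0.11 ] [ 0.504 -0.219  0.12 ] -0.234
0.12 45 [ 0.395 -0.301  0.12 ] [ 0.506 -0.215  0.13 ] -0.236
0.13 42 [ 0.394 -0.249  0.13 ] [ 0.505 -0.219  0.14 ] -0.231
0.14 62 [ 0.378 -0.247  0.141] [ 0.518 -0.212  0.15 ] -0.233
0.15 119 [ 0.378 -0.268  0.15 ] [ 0.521 -0.212  0.16 ] -0.237
0.16 66 [ 0.38  -0.262  0.16 ] [ 0.521 -0.213  0.17 ] -0.237
0.17 48 [ 0.38  -0.264  0.171] [ 0.518 -0.213  0.18 ] -0.237
0.18 55 [ 0.38  -0.263  0.18 ] [ 0.517 -0.21   0.19 ] -0.238
0.19 92 [ 0.381 -0.261  0.19 ] [ 0.516 -0.213  0.2  ] -0.236
0.2 75 [ 0.382 -0.263  0.2  ] [ 0.517 -0.21   0.209] -0.237
0.21 3 [ 0.412 -0.238  0.212] [ 0.414 -0.232  0.217] -0.237
0.22 9 [ 0.413 -0.243  0.221] [ 0.415 -0.226  0.229] -0.234
```

Depth puts the fingers either side of the left tin, centred at x≈0.450 with tips at z≈0.10 and the body above 0.15. I'll grip and lift.

```bash
python3 -m crank '[[[0,0,0,0,255],[0,0,0,0,255],[0,0,0,0,255],[0,0,0,0,255],[0,0,0,0,255]]]'; python3 go.py 449 -239 68 10.9
```

```text
clock: 5.68
eef_pos: [0.451, -0.2404, 0.0661]
tool_rot: [0.637, 0.771, -0.001, 0.003]
ft_force: [-0.4, -0.4, -0.7]
grip_width: 0.0597
t 5.67 tcp [ 451.  -240.4   66.1] yaw 10.9 tilt 0.37 w 59.7 F [-0.38 -0.38 -0.74] T [ 0.002 -0.002 -0.038] q [-0.49  0.37 -0.21  0.98 -0.    0.89]
need [ 1.7 -1.7 -1.9] turn 0.0
```

```bash
python3 -m crank '[[[0,0,-8,0,255],[0,0,-10,0,255],[0,0,-10,0,255],[0,0,-10,0,255],[0,0,0,0,255],[0,0,0,0,255],[0,0,0,0,255],[0,0,0,0,255]]]'; python3 go.py; python3 go.py
```

```text
clock: 6.68
eef_pos: [0.4505, -0.24, 0.1067]
tool_rot: [0.637, 0.771, -0.001, 0.003]
ft_force: [0.7, -0.6, -2.5]
grip_width: 0.0592
t 6.67 tcp [ 450.5 -240.   106.7] yaw 10.9 tilt 0.34 w 59.2 F [ 0.66 -0.63 -2.53] T [-0.027 -0.044  0.057] q [-0.49  0.33 -0.16  1.08 -0.    0.89]
t 6.67 tcp [ 450.5 -240.   106.7] yaw 10.9 tilt 0.34 w 59.2 F [ 0.66 -0.63 -2.53] T [-0.027 -0.044  0.057] q [-0.49  0.33 -0.16  1.08 -0.    0.89]
```

```bash
python3 - <<'E'
from workcell import bot
import cv2,numpy as np
F=[]
for i in range(4):
    c=bot.camera("scene");F.append(bot.get_obs()["ft_force"])
print(np.array(F).round(2))
cv2.imwrite("pics/s5.png",cv2.resize(c["img"][100:240,340:500],None,fx=4,fy=4,interpolation=2))
E
```

```text
[[ 0.67  0.76 -1.65]
 [ 0.78 -0.24 -2.68]
 [ 0.43  0.59 -2.51]
 [ 0.99  0.48 -2.51]]
```

View pics/s5.png

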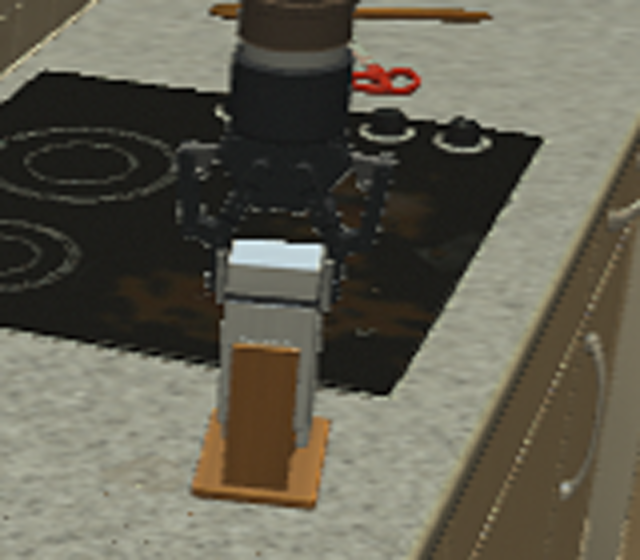

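The left tin is lifted about 40 mm, with its top at crop (278,255). The wrist reads about 2.5 N, so it is the lighter one (0.25 kg). I'll put it back.

```bash
python3 -m crank '[[[0,0,9,0,255],[0,0,9,0,255],[0,0,9,0,255],[0,0,6,0,255],[0,0,4,0,255],[0,0,3,0,255],[0,0,0,0,255],[0,0,0,0,255]]]'; python3 go.py 450 -240 66 10.9
```

```text
clock: 7.88
eef_pos: [0.451, -0.2406, 0.0671]
tool_rot: [0.637, 0.771, -0.001, 0.004]
ft_force: [-0.2, 0.8, -2.1]
grip_width: 0.0595
t 7.88 tcp [ 451.  -240.6   67.1] yaw 10.9 tilt 0.47 w 59.5 F [-0.24  0.83 -2.1 ] T [-0.036 -0.002 -0.   ] q [-0.49  0.36 -0.21  0.98 -0.    0.89]
need [ 0.8 -0.9  1.1] turn 0.0
```

```bash
python3 -m crank '[[[0,0,2,0,255],[0,0,1,0,255],[0,0,0,0,255]]]'; python3 go.py 450 -240 66 10.9
```

```text
clock: 8.25
eef_pos: [0.4513, -0.2408, 0.0662]
tool_rot: [0.637, 0.771, -0.001, 0.005]
ft_force: [-0.0, 0.3, -1.7]
grip_width: 0.0592
t 8.25 tcp [ 451.3 -240.8   66.2] yaw 10.9 tilt 0.53 w 59.2 F [-0.04  0.32 -1.66] T [ 0.086  0.006 -0.011] q [-0.49  0.37 -0.22  0.98 -0.    0.89]
need [ 1.  -1.1  0.2] turn 0.0
```

```bash
python3 -m crank '[[[0,0,3,0,255],[0,0,0,0,255]]]'; python3 go.py;python3 -m crank '[[[0,0,2,0,255]]]'; python3 go.py
```

```text
clock: 8.5
eef_pos: [0.4517, -0.2412, 0.0666]
tool_rot: [0.637, 0.771, -0.001, 0.006]
ft_force: [-0.2, -0.9, -2.3]
grip_width: 0.0596
t 8.5 tcp [ 451.7 -241.2   66.6] yaw 10.9 tilt 0.68 w 59.6 F [-0.21 -0.93 -2.31] T [-0.054 -0.024  0.004] q [-0.49  0.36 -0.22  0.98 -0.    0.89]
clock: 8.62
eef_pos: [0.4522, -0.2418, 0.0661]
tool_rot: [0.637, 0.771, -0.001, 0.007]
ft_force: [-5.2, 2.2, 22.0]
grip_width: 0.0593
t 8.62 tcp [ 452.2 -241.8   66.1] yaw 10.9 tilt 0.78 w 59.3 F [-5.2   2.2  22.01] T [ 0.707  1.88  -0.07 ] q [-0.49  0.36 -0.22  0.98 -0.01  0.89]
```

Contact is made with the tin down, so I'll release.

```bash
python3 -m crank '[[[0,0,-1,0,255],[0,0,0,0,0],[0,0,0,0,0],[0,0,0,0,0],[0,0,0,0,0]]]'; python3 go.py; python3 - <<'E'
from workcell import bot
import cv2,numpy as np
c=bot.camera("scene")
cv2.imwrite("pics/s6.png",cv2.resize(c["img"][100:240,340:500],None,fx=4,fy=4,interpolation=2))
E
```

```text
clock: 9.25
eef_pos: [0.4526, -0.2421, 0.0658]
tool_rot: [0.637, 0.771, -0.001, 0.007]
ft_force: [0.4, 0.4, 0.7]
grip_width: 0.0853
t 9.25 tcp [ 452.6 -242.1   65.8] yaw 10.9 tilt 0.79 w 85.3 F [0.39 0.42 0.67] T [-0.064  0.039  0.019] q [-0.49  0.37 -0.22  0.98 -0.01  0.89]
```

View pics/s6.png

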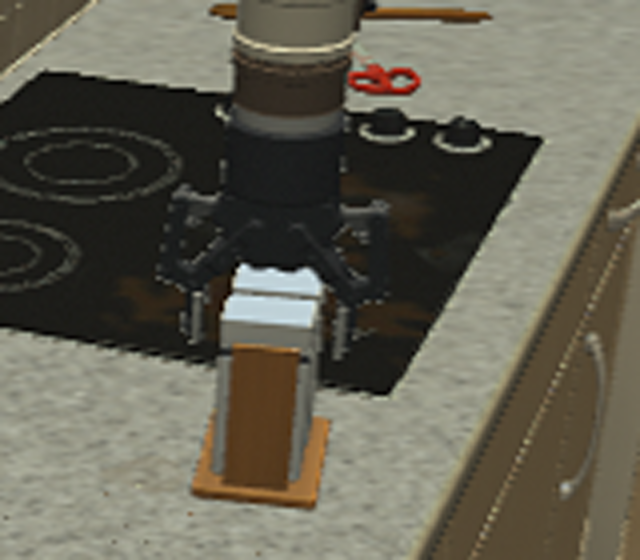

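The left tin is back down, with its top at crop (268,310). Next I go up, over to the right tin, and down.

```bash
python3 -m crank '[[[0,0,-15,0,0],[0,0,-30,0,0],[0,0,-25,0,0],[0,0,0,0,0]]]'; python3 go.py 459 -290 136 10.9
```

```text
clock: 9.8
eef_pos: [0.4525, -0.2415, 0.1405]
tool_rot: [0.637, 0.771, -0.001, 0.008]
ft_force: [0.1, -0.9, 0.2]
grip_width: 0.0854
t 9.8 tcp [ 452.5 -241.5  140.5] yaw 10.9 tilt 0.87 w 85.4 F [ 0.13 -0.86  0.17] T [ 0.009 -0.016 -0.045] q [-0.49  0.29 -0.11  1.16 -0.01  0.89]
need [-48.8  -2.8   5.1] turn 0.0
```

```bash
python3 -m crank '[[[-25,-1,0,0,0],[-25,-2,0,0,0],[0,0,0,0,0]]]'; python3 go.py 459 -290 66 10.9
```

```text
clock: 10.18
eef_pos: [0.4588, -0.2915, 0.1407]
tool_rot: [0.636, 0.772, -0.001, 0.007]
ft_force: [-0.9, 0.5, -0.5]
grip_width: 0.0855
t 10.18 tcp [ 458.8 -291.5  140.7] yaw 11.0 tilt 0.84 w 85.5 F [-0.92  0.47 -0.51] T [ 0.044 -0.014  0.019] q [-0.56  0.35 -0.02  1.18 -0.    0.82]
need [ 2.4 -0.1 74.7] turn 0.1
```

```bash
python3 -m crank '[[[2,0,15,0,0],[0,0,20,0,0],[0,0,20,0,0],[0,0,12,0,0],[0,0,6,0,0],[0,0,0,0,0]]]'; python3 go.py 459 -290 66 10.9; python3 - <<'E'
from workcell import bot
import cv2,numpy as np
c=bot.camera("scene")
cv2.imwrite("pics/s7.png",cv2.resize(c["img"][100:240,340:500],None,fx=4,fy=4,interpolation=2))
E
```

```text
clock: 10.92
eef_pos: [0.4572, -0.2858, 0.0638]
tool_rot: [0.636, 0.772, -0.0, 0.005]
ft_force: [0.3, 1.0, 0.0]
grip_width: 0.0857
t 10.93 tcp [ 457.2 -285.8   63.8] yaw 11.1 tilt 0.54 w 85.7 F [0.31 1.   0.05] T [0.027 0.022 0.004] q [-0.56  0.42 -0.14  1.   -0.    0.82]
need [-4.5  1.  -2.2] turn 0.2
```

View pics/s7.png

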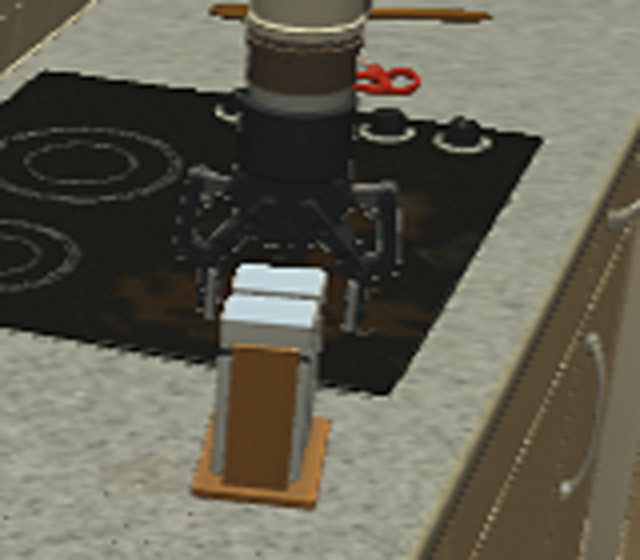

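Fingers straddle the right tin (crop 208 and 352, tin top centre 280). I'll correct 4 mm, then grip and lift.

```bash
python3 -m crank '[[[-4,1,0,0.2,0],[0,0,0,0,0]]]'; python3 go.py 459 -290 64 10.9;  python3 -m crank '[[[0,0,0,0,255],[0,0,0,0,255],[0,0,0,0,255],[0,0,0,0,255],[0,0,0,0,255],[0,0,-6,0,255],[0,0,-10,0,255],[0,0,-10,0,255],[0,0,-10,0,255],[0,0,0,0,255],[0,0,0,0,255],[0,0,0,0,255]]]'; python3 go.py
python3 - <<'E'
from workcell import bot
import cv2,numpy as np
F=[]
for i in range(4):
    c=bot.camera("scene");F.append(bot.get_obs()["ft_force"])
print(np.array(F).round(2))
cv2.imwrite("pics/s8.png",cv2.resize(c["img"][100:240,340:500],None,fx=4,fy=4,interpolation=2))
E
```

```text
clock: 11.22
eef_pos: [0.4604, -0.2906, 0.0656]
tool_rot: [0.637, 0.771, -0.0, 0.006]
ft_force: [-0.7, 0.3, 0.2]
grip_width: 0.0855
t 11.22 tcp [ 460.4 -290.6   65.6] yaw 10.9 tilt 0.74 w 85.5 F [-0.74  0.34  0.15] T [-0.019  0.002 -0.063] q [-0.56  0.42 -0.13  1.01 -0.    0.82]
need [ 0.9 -1.2  1.6] turn -0.0
clock: 12.72
eef_pos: [0.4574, -0.2888, 0.1014]
tool_rot: [0.637, 0.771, -0.001, 0.003]
ft_force: [-0.3, -1.0, -6.8]
grip_width: 0.0593
t 12.72 tcp [ 457.4 -288.8  101.4] yaw 10.8 tilt 0.34 w 59.3 F [-0.27 -1.04 -6.84] T [0.021 0.037 0.053] q [-0.56  0.39 -0.08  1.1  -0.    0.82]
[[ 0.68  0.16 -6.07]
 [-0.23 -0.3  -7.32]
 [-0.18  0.16 -6.73]
 [-0.46 -0.36 -7.51]]
```

View pics/s8.png

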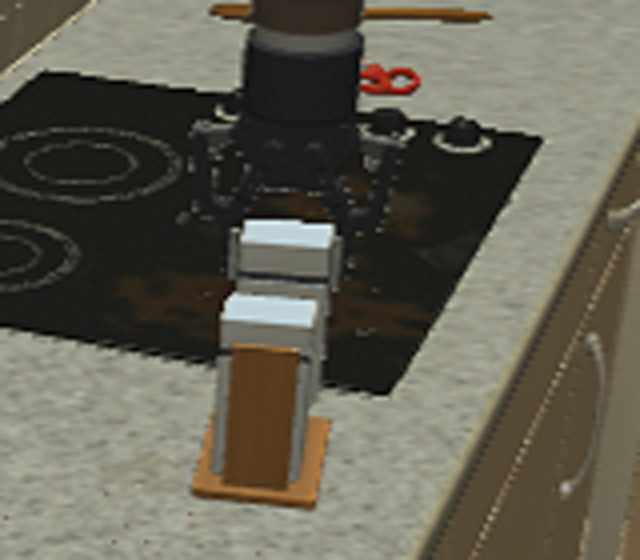

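The right tin reads about 7 N against 2.5 N, so the right one (~0.7 kg) is the heavier. I'll lift it clear and carry it to free worktop at (440,0).

```bash
python3 -m crank '[[[0,0,-15,0,255],[0,0,-25,0,255],[0,0,-25,0,255],[0,0,-25,0,255],[0,0,-20,0,255],[0,0,0,0,255]]]'; python3 go.py 440 0 210 85.2
```

```text
clock: 13.68
eef_pos: [0.4576, -0.2891, 0.2196]
tool_rot: [0.637, 0.771, -0.001, 0.005]
ft_force: [0.8, 0.9, -6.3]
grip_width: 0.0595
t 13.68 tcp [ 457.6 -289.1  219.6] yaw 10.8 tilt 0.59 w 59.5 F [ 0.78  0.93 -6.25] T [-0.041 -0.01   0.024] q [-0.56  0.31  0.13  1.38 -0.    0.82]
need [287.4  36.9   7.3] turn -74.4
```

```bash
python3 -m crank '[[[25,3,0,0,255],[38,5,0,0,255],[40,5,0,0,255],[40,5,0,0,255],[40,5,0,0,255],[40,5,0,0,255],[38,5,0,0,255],[20,2,0,0,255],[0,0,0,0,255]]]'; python3 go.py 440 0 210 85.2
```

```text
clock: 14.8
eef_pos: [0.4344, 0.0031, 0.2125]
tool_rot: [0.638, 0.77, -0.001, 0.001]
ft_force: [-0.5, 1.4, -7.7]
grip_width: 0.0592
t 14.8 tcp [434.4   3.1 212.5] yaw 10.7 tilt 0.19 w 59.2 F [-0.49  1.38 -7.71] T [0.353 0.078 0.029] q [ 0.01  0.11 -0.15  1.31 -0.    1.39]
need [-4.   4.9  2.6] turn -74.5
```

```bash
python3 -m crank '[[[0,0,0,-8,255],[0,0,0,-10,255],[0,0,0,-10,255],[0,0,0,-10,255],[0,0,0,-10,255],[0,0,0,-10,255],[0,0,0,-10,255],[0,0,0,-6,255],[0,0,0,0,255]]]'; python3 go.py 440 0 100 85.2;python3 -m crank '[[[0,0,15,0,255],[0,0,25,0,255],[0,0,25,0,255],[0,0,25,0,255],[0,0,15,0,255],[0,0,0,0,255]]]'; python3 go.py 440 0 55 85.2
```

```text
clock: 15.92
eef_pos: [0.4315, -0.0042, 0.2091]
tool_rot: [0.029, 1.0, -0.004, -0.003]
ft_force: [-0.7, -0.5, -6.3]
grip_width: 0.0593
t 15.93 tcp [431.5  -4.2 209.1] yaw 86.7 tilt 0.59 w 59.3 F [-0.7  -0.46 -6.33] T [ 0.069  0.004 -0.011] q [-0.    0.11 -0.15  1.31 -0.01  0.05]
need [ -8.9   5.6 109. ] turn 1.5
clock: 16.68
eef_pos: [0.4311, -0.0084, 0.1011]
tool_rot: [0.037, 0.999, -0.005, -0.002]
ft_force: [0.2, -0.3, -8.0]
grip_width: 0.0593
t 16.68 tcp [431.1  -8.4 101.1] yaw 85.7 tilt 0.63 w 59.3 F [ 0.17 -0.27 -7.98] T [ 0.047  0.03  -0.026] q [-0.01  0.19 -0.35  1.03 -0.01  0.06]
need [-8.4  9.5 46. ] turn 0.5
```

```bash
python3 -m crank '[[[0,0,12,0,255],[0,0,12,0,255],[0,0,9,0,255],[0,0,5,0,255],[0,0,2,0,255],[0,0,0,0,255]]]'; python3 go.py 440 0 55 85.2
```

```text
clock: 17.42
eef_pos: [0.4329, -0.0092, 0.0601]
tool_rot: [0.038, 0.999, -0.005, -0.001]
ft_force: [-1.2, 0.6, -6.7]
grip_width: 0.0591
t 17.43 tcp [432.9  -9.2  60.1] yaw 85.6 tilt 0.58 w 59.1 F [-1.18  0.65 -6.71] T [ 0.052  0.012 -0.016] q [-0.01  0.24 -0.41  0.92 -0.01  0.06]
need [-6.4  9.8  5. ] turn 0.4
```

```bash
python3 -m crank '[[[0,0,3,0,255],[0,0,2,0,255]]]'; python3 -m crank '[[[0,0,2,0,255]]]'; python3 -m crank '[[[0,0,2,0,255]]]'
```

```text
clock: 17.68
eef_pos: [0.4338, -0.0094, 0.0567]
tool_rot: [0.038, 0.999, -0.005, 0.0]
ft_force: [-6.1, -2.3, 15.9]
grip_width: 0.0596
clock: 17.8
eef_pos: [0.4338, -0.0094, 0.0567]
tool_rot: [0.038, 0.999, -0.005, 0.001]
ft_force: [-7.6, -1.4, 17.1]
grip_width: 0.0593
clock: 17.92
eef_pos: [0.4337, -0.0094, 0.0567]
tool_rot: [0.038, 0.999, -0.005, 0.001]
ft_force: [-5.4, -1.2, 11.4]
grip_width: 0.0595
```

Down on the worktop with contact force. I'll release and rise.

```bash
python3 -m crank '[[[0,0,0,0,0],[0,0,0,0,0],[0,0,0,0,0],[0,0,0,0,0],[0,0,-20,0,0],[0,0,-25,0,0],[0,0,-25,0,0],[0,0,-25,0,0],[0,0,0,0,0]]]'; python3 go.py 434 -9 140 -4.8
python3 - <<'E'
from workcell import bot
import cv2,numpy as np
from h import *
c=bot.camera("scene");W=cloud(c)
S=W.reshape(-1,3);m=(abs(S[:,2]-.12)<.006)&(abs(S[:,0]-.434)<.06)&(abs(S[:,1]+.01)<.06);P=S[m]
print(len(P),P.mean(0),rect(P))
cv2.imwrite("pics/s9.png",cv2.resize(c["img"][120:360,250:500],None,fx=2.4,fy=2.4,interpolation=2))
E
```

```text
clock: 19.05
eef_pos: [0.4365, -0.0084, 0.1563]
tool_rot: [0.038, 0.999, -0.005, 0.005]
ft_force: [0.1, -0.3, -0.5]
grip_width: 0.0855
t 19.05 tcp [436.5  -8.4 156.3] yaw 85.7 tilt 0.78 w 85.5 F [ 0.14 -0.31 -0.46] T [-0.001 -0.025 -0.02 ] q [-0.01  0.14 -0.26  1.16 -0.01  0.06]
need [ 2.6 -0.6 16.2] turn 90.5
248 [ 0.43295644 -0.00569566  0.11916162] ((433.680908203125, -8.030410766601562), (61.43092727661133, 40.51593780517578), 85.3098373413086)
```

View pics/s9.png

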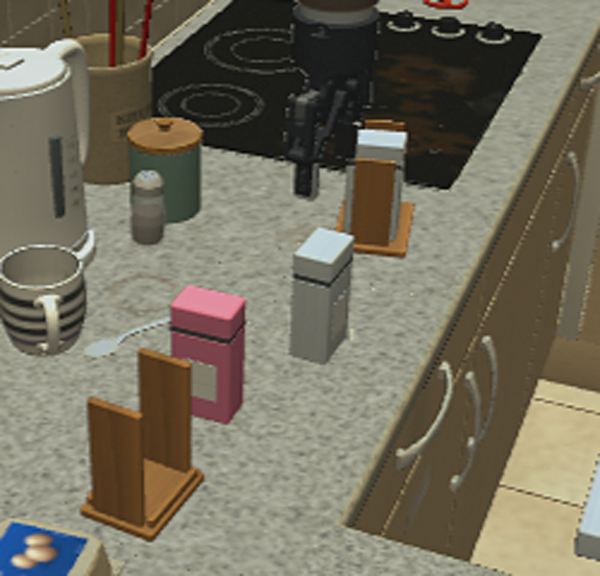

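The tin stands upright on the worktop at crop (322,290). Its measured centre is (434,-8) and width direction 85.3°. The lighter tin is in the stand. I'll turn 90° and take it by the broad faces.

```bash
python3 -m crank '[[[0,0,0,10,0],[0,0,0,10,0],[0,0,0,10,0],[0,0,0,10,0],[0,0,0,10,0],[0,0,0,10,0],[0,0,0,10,0],[0,0,0,10,0],[0,0,0,10,0],[0,0,0,0,0]]]'; python3 go.py 434 -8 100 -4.8
```

```text
clock: 20.35
eef_pos: [0.4256, -0.0083, 0.14]
tool_rot: [0.75, 0.661, -0.011, -0.003]
ft_force: [0.2, -0.6, 0.7]
grip_width: 0.0853
t 20.35 tcp [425.6  -8.3 140. ] yaw -7.2 tilt 1.25 w 85.3 F [ 0.18 -0.57  0.7 ] T [ 0.028 -0.027  0.009] q [-0.01  0.16 -0.29  1.15 -0.01  1.69]
need [ 1.8  9.  39.8] turn -2.4
```

```bash
python3 -m crank '[[[1,9,0,-2.4,0],[0,0,15,0,0],[0,0,15,0,0],[0,0,0,0,0]]]'; python3 go.py 434 -8 58 -4.7
```

```text
clock: 20.85
eef_pos: [0.4322, -0.0087, 0.106]
tool_rot: [0.732, 0.682, -0.012, -0.005]
ft_force: [0.1, 0.8, 0.7]
grip_width: 0.0848
t 20.85 tcp [432.2  -8.7 106. ] yaw -4.0 tilt 1.54 w 84.8 F [0.12 0.81 0.7 ] T [ 0.003 -0.022  0.077] q [-0.01  0.21 -0.32  1.07 -0.01  1.63]
need [ 1.4  3.  47.9] turn 0.7
```

```bash
python3 -m crank '[[[1,2,20,0.6,0],[0,1,16,0,0],[0,0,8,0,0],[0,0,0,0,0]]]'; python3 go.py 434 -8 58 -4.7
python3 - <<'E'
from workcell import bot
import cv2,numpy as np
from scipy.spatial.transform import Rotation as R
print(R.from_quat(bot.get_obs()["tool_rot"]).as_matrix()[:,2])
c=bot.camera("scene")
cv2.imwrite("pics/s10.png",cv2.resize(c["img"][150:300,330:470],None,fx=4,fy=4,interpolation=2))
E
```

```text
clock: 21.35
eef_pos: [0.4349, -0.0084, 0.0617]
tool_rot: [0.733, 0.68, -0.012, -0.005]
ft_force: [-0.6, 0.0, -0.2]
grip_width: 0.0852
t 21.35 tcp [434.9  -8.4  61.7] yaw -4.3 tilt 1.48 w 85.2 F [-0.58  0.01 -0.17] T [ 0.004 -0.003 -0.05 ] q [-0.01  0.26 -0.38  0.95 -0.01  1.63]
need [ 0.3 -0.8  3.7] turn 0.4
[-0.023992   -0.00950089 -0.999667  ]
```

View pics/s10.png

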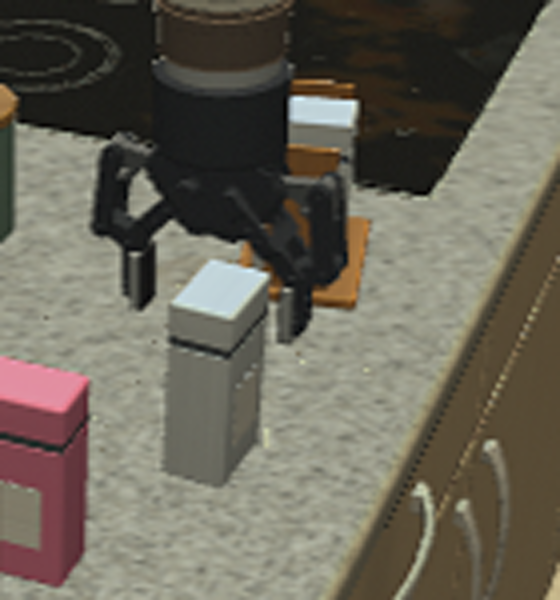

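```bash
python3 -m crank '[[[0,-1,6,0.4,0],[0,0,0,0,0],[0,0,0,0,255],[0,0,0,0,255],[0,0,0,0,255],[0,0,0,0,255],[0,0,0,0,255],[0,0,0,0,255]]]'; python3 go.py;  python3 -m crank '[[[0,0,-6,0,255],[0,0,-12,0,255],[0,0,-25,0,255],[0,0,-25,0,255],[0,0,-25,0,255],[0,0,-25,0,255],[0,0,-25,0,255],[0,0,-20,0,255],[0,0,0,0,255]]]'; python3 go.py 494 272 215 -4.8
```

```text
clock: 22.4
eef_pos: [0.4353, -0.0083, 0.0575]
tool_rot: [0.736, 0.677, -0.011, -0.003]
ft_force: [0.2, 0.2, 0.7]
grip_width: 0.0396
t 22.4 tcp [435.3  -8.3  57.5] yaw -4.7 tilt 1.26 w 39.6 F [0.23 0.24 0.65] T [-0.001 -0.055 -0.019] q [-0.01  0.26 -0.39  0.93 -0.01  1.64]
clock: 23.52
eef_pos: [0.4334, -0.0066, 0.2241]
tool_rot: [0.735, 0.677, -0.015, -0.008]
ft_force: [0.7, -0.3, -7.8]
grip_width: 0.0395
t 23.52 tcp [433.4  -6.6 224.1] yaw -4.7 tilt 1.99 w 39.5 F [ 0.7  -0.32 -7.82] T [ 0.038 -0.198 -0.026] q [-0.01  0.13 -0.09  1.38 -0.01  1.65]
need [282.7  37.7   4.6] turn 0.1
```

```bash
python3 -m crank '[[[25,4,0,0,255],[38,5,0,0,255],[40,5,0,0,255],[40,5,0,0,255],[40,5,0,0,255],[40,5,0,0,255],[35,5,0,0,255],[20,2,0,0,255],[0,0,0,0,255]]]'; python3 go.py 494 272 215 -4.8
```

```text
clock: 24.65
eef_pos: [0.4872, 0.2722, 0.2058]
tool_rot: [0.736, 0.676, -0.026, -0.011]
ft_force: [0.2, -0.6, -7.8]
grip_width: 0.0393
t 24.65 tcp [487.2 272.2 205.8] yaw -4.9 tilt 3.28 w 39.3 F [ 0.16 -0.58 -7.76] T [ 0.025 -0.15   0.028] q [0.5  0.41 0.23 1.45 0.01 2.16]
need [ 0.2  6.3 -9.6] turn -0.1
```

```bash
python3 - <<'E'
from workcell import bot
import numpy as np
from scipy.spatial.transform import Rotation as R
print(R.from_quat(bot.get_obs()["tool_rot"]).as_matrix()[:,2])
E
python3 -m crank '[[[0,0,-30,0,255]]]'; python3 go.py;python3 -m crank '[[[0,0,40,0,255]]]'; python3 go.py; python3 -m crank '[[[0,0,0,0,255]]]'; python3 go.py 494 272 205 -4.8
```

```text
[-0.05385569 -0.01913333 -0.9983654 ]
clock: 24.78
eef_pos: [0.4865, 0.2707, 0.2323]
tool_rot: [0.736, 0.676, -0.031, -0.012]
ft_force: [-0.9, -0.5, -6.3]
grip_width: 0.0393
t 24.77 tcp [486.5 270.7 232.3] yaw -5.0 tilt 3.82 w 39.3 F [-0.92 -0.55 -6.34] T [ 0.037 -0.227 -0.042] q [0.5  0.41 0.3  1.53 0.01 2.16]
clock: 24.9
eef_pos: [0.4886, 0.2709, 0.1981]
tool_rot: [0.737, 0.675, -0.024, -0.01]
ft_force: [2.5, 2.6, -8.9]
grip_width: 0.0392
t 24.9 tcp [488.6 270.9 198.1] yaw -5.0 tilt 3.0 w 39.2 F [ 2.55  2.56 -8.87] T [ 0.603 -0.781  0.016] q [0.5  0.41 0.21 1.43 0.01 2.16]
clock: 25.02
eef_pos: [0.4845, 0.2675, 0.1935]
tool_rot: [0.737, 0.675, -0.031, -0.011]
ft_force: [-0.5, -0.0, -7.7]
grip_width: 0.0395
t 25.02 tcp [484.5 267.5 193.5] yaw -5.1 tilt 3.73 w 39.5 F [-0.49 -0.04 -7.69] T [ 0.012 -0.023 -0.01 ] q [0.5  0.41 0.2  1.43 0.01 2.16]
need [  5.    8.4 -12.1] turn -0.3
```

```bash
T(){ python3 go.py | grep -o 'tcp.*w '; }
python3 -m crank '[[[0,0,-20,0,255]]]'>/dev/null; T; python3 -m crank '[[[0,0,0,0,255]]]'>/dev/null; T; python3 -m crank '[[[0,0,0,0,255]]]'>/dev/null; T; python3 -m crank '[[[5,8,0,0,255]]]'>/dev/null; T; python3 -m crank '[[[0,0,0,0,255]]]'>/dev/null; T
```

```text
tcp [485.3 266.6 213.6] yaw -5.2 tilt 3.85 w 
tcp [487.  266.6 216.4] yaw -5.2 tilt 3.55 w 
tcp [487.5 266.3 216.9] yaw -5.3 tilt 3.48 w 
tcp [496.1 270.4 216.8] yaw -5.3 tilt 3.45 w 
tcp [496.8 270.7 216.4] yaw -5.3 tilt 3.43 w
```

```bash
T(){ python3 go.py | grep -o 'tcp.*w '; }
python3 -m crank '[[[0,0,-40,0,255],[0,0,0,0,255],[0,0,0,0,255]]]'>/dev/null; T; python3 -m crank '[[[0,0,6,0,255],[0,0,6,0,255],[0,0,6,0,255],[0,0,6,0,255]]]'>/dev/null; T; python3 -m crank '[[[0,0,6,0,255],[0,0,6,0,255],[0,0,6,0,255],[0,0,6,0,255],[0,0,0,0,255]]]'>/dev/null; T
```

```text
tcp [497.8 271.1 253.2] yaw -5.3 tilt 3.81 w 
tcp [494.6 269.6 224. ] yaw -5.3 tilt 4.15 w 
tcp [492.5 268.6 197.6] yaw -5.3 tilt 4.23 w
```

```bash
T(){ python3 go.py | grep -o 'tcp.*w '; }
python3 -m crank '[[[-22,-33,-5,0,255],[-22,-33,-5,0,255],[0,0,0,0,255]]]'>/dev/null; T; python3 -m crank '[[[0,0,0,0,255]]]'>/dev/null; T; python3 -m crank '[[[11,16,0,0,255],[11,16,0,0,255],[0,0,0,0,255]]]'>/dev/null; T;
```

```text
tcp [422.  230.3 213.1] yaw -5.3 tilt 4.27 w 
tcp [422.6 230.6 213.9] yaw -5.3 tilt 4.12 w 
tcp [459.4 251.2 211.7] yaw -5.3 tilt 3.93 w
```

```bash
python3 -m crank '[[[14,32,3,-0.4,255],[2,5,0,0,255],[0,0,0,0,255]]]'>/dev/null; python3 go.py 494 272 205 -4.8
python3 - <<'E'
from workcell import bot
import cv2,numpy as np
from h import *
c=bot.camera("scene");np.savez("sc_h.npz",**c)
d=bot.camera("top");np.savez("tp_h.npz",**d)
o=np.vstack([cv2.resize(c["img"][190:350,260:400],None,fx=3.5,fy=3.5,interpolation=2)])
cv2.imwrite("pics/s11.png",o)
print(-c["R"].T@c["t"])
E
```

```text
t 28.4 tcp [497.4 263.6 204.8] yaw -4.9 tilt 4.14 w 39.8 F [-0.55 -0.41 -6.64] T [ 0.056 -0.1   -0.039] q [0.48 0.43 0.26 1.47 0.   2.14]
need [ 8.1 -4.1 -0.2] turn -0.1
[0.1032387  1.05564409 0.74815471]
```

View pics/s11.png

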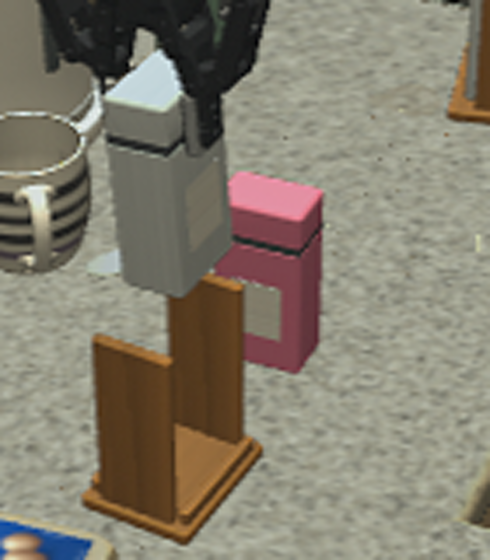

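The tin hangs above the holder in crop (170,200), slightly tilted with the tool. I'll fit its faces to get the exact pose relative to the holder.

```bash
cat > tin.py <<'E'
import numpy as np,cv2
from h import *
def plane(P):
    for _ in range(5):
        m=P.mean(0);n=np.linalg.svd(P-m)[2][2];r=(P-m)@n
        P=P[abs(r)<max(2.0*r.std(),.0008)]
    return m,n,len(P),r.std()
def analyse(c,X,Y,zlo,zhi):
    W=cloud(c);
    N=np.cross(np.gradient(W,axis=1),np.gradient(W,axis=0));N/=np.linalg.norm(N,axis=2,keepdims=True)
    cam=-c["R"].T@c["t"]; N*=np.sign(((cam-W)*N).sum(2))[...,None]
    box=(abs(W[...,0]-X)<.06)&(abs(W[...,1]-Y)<.06)&(W[...,2]>zlo)&(W[...,2]<zhi)
    sat=(c["img"].max(2).astype(int)-c["img"].min(2)<45)&(c["img"].max(2)>85)
    a=np.array([.0871,.9962,0]);b=np.array([-.9962,.0871,0])
    out={}
    for nm,v in(("y+",a),("x-",b)):
        m=box&sat&((N@v)>.93)
        m=cv2.erode(m.astype(np.uint8),np.ones((2,2)))>0
        P=W[m]
        if len(P)<30: print(nm,len(P));continue
        q=plane(P);n=q[1]*np.sign(q[1]@v);out[nm]=(q[0],n)
        print(nm,"m",q[0].round(4),"n",n.round(3),q[2],"rms",q[3].round(4),"tilt deg",np.degrees(np.arcsin(n[2])).round(2),"z",P[:,2].min().round(3),P[:,2].max().round(3))
    return out,W
E
python3 - <<'E'
import numpy as np
from tin import *
c=dict(np.load("sc_h.npz"))
o,W=analyse(c,.495,.27,.13,.262)
# holder walls in scene0 : y+ face of wall and floor
c0=dict(np.load("scene0.npz"));W0=cloud(c0);N=np.cross(np.gradient(W0,axis=1),np.gradient(W0,axis=0));N/=np.linalg.norm(N,axis=2,keepdims=True)
cam=-c0["R"].T@c0["t"];N*=np.sign(((cam-W0)*N).sum(2))[...,None]
bx=(abs(W0[...,0]-.494)<.05)&(abs(W0[...,1]-.272)<.06)
for lo,hi in((.29,.34),(.20,.26)):
    m=bx&(W0[...,2]>.025)&(W0[...,2]<.12)&(N[...,1]>.93)&(W0[...,1]>lo)&(W0[...,1]<hi)
    q=plane(W0[m]);print("wall",q, W0[m][:,0].min(),W0[m][:,0].max())
m=bx&(abs(W0[...,2]-.125)<.004);P=W0[m];print(len(P))
for s in(P[:,1]>.27,P[:,1]<.27):print(rect(P[s]))
E
```

```text
y+ 10
x- m [0.477  0.2607 0.1835] n [-0.995  0.087  0.057] 66 rms 0.0006 tilt deg 3.29 z 0.154 0.252
wall (array([0.49699368, 0.31526543, 0.07409567]), array([ 0.07881722,  0.99688811, -0.00139695]), 275, np.float64(0.00096392872487187)) 0.47497668287329753 0.5203284431865577
wall (array([0.49107785, 0.23549894, 0.07462382]), array([-0.08748509, -0.99616398, -0.0019219 ]), 243, np.float64(0.0011684296563257846)) 0.4687442427175104 0.5142321576696465
160
((499.1026306152344, 311.48968505859375), (11.952107429504395, 49.15248107910156), 83.58061218261719)
((491.50640869140625, 232.27513122558594), (11.249673843383789, 49.566444396972656), 84.42900848388672)
```

```bash
python3 -m crank '[[[9,-2,0,0,255],[0,0,0,0,255]]]'>/dev/null; python3 go.py 494 272 205 -4.8
cat > tin2.py <<'E'
from workcell import bot
import numpy as np,sys
from tin import *
c=bot.camera("scene");W=cloud(c);zb=float(sys.argv[1])
N=np.cross(np.gradient(W,axis=1),np.gradient(W,axis=0));N/=np.linalg.norm(N,axis=2,keepdims=True)
cam=-c["R"].T@c["t"];N*=np.sign(((cam-W)*N).sum(2))[...,None]
box=(abs(W[...,0]-.495)<.05)&(abs(W[...,1]-.27)<.06)&(W[...,2]>max(zb+.005,.0))&(W[...,2]<zb+.075)
im=c["img"].astype(int);grey=(im.max(2)-im.min(2)<30)&(im.max(2)>80)
print("grey in box",(box&grey).sum())
ex=np.array([.9965,-.0837,0]);ey=np.array([.0837,.9965,0]);O=np.array([.494,.2718,zb])
for nm,v,off in(("y+",ey,.03),("x-",-ex,.02)):
    P=W[box&grey&((N@v)>.85)]
    if len(P)<15: print(nm,len(P));continue
    m,n,k,r=plane(P);n*=np.sign(n@v)
    # face offset at bottom height through holder axis line
    s=(n@(m-O))/(n@v)
    print(nm,k,"rms",r.round(4),"n",n.round(3),"bottom centre offset mm",((s-off)*1000*(1 if nm=="y+" else -1)).round(1))
E
python3 tin2.py 0.153
```

```text
t 28.75 tcp [494.7 273.1 205.5] yaw -4.9 tilt 4.12 w 39.2 F [-0.13 -0.16 -7.48] T [ 0.098 -0.135 -0.054] q [0.5  0.44 0.27 1.48 0.01 2.16]
need [-1.2 -0.6  0.6] turn -0.1
grey in box 1038
y+ 296 rms 0.0011 n [ 0.084  0.996 -0.032] bottom centre offset mm -2.9
x- 379 rms 0.0007 n [-0.994  0.09   0.059] bottom centre offset mm -1.5
```

```bash
python3 -m crank '[[[2,2,8,0,255],[0.5,0.6,8,0,255],[0,0,0,0,255]]]'>/dev/null; python3 go.py 494 272 62 -4.8; python3 tin2.py 0.135
```

```text
t 29.18 tcp [496.2 274.4 188.1] yaw -4.9 tilt 4.15 w 39.3 F [-0.21  0.73 -7.  ] T [ 0.073 -0.166 -0.009] q [0.5  0.45 0.24 1.44 0.01 2.16]
need [  1.9   6.  126. ] turn -0.1
grey in box 1010
y+ 296 rms 0.0011 n [ 0.079  0.997 -0.018] bottom centre offset mm -0.8
x- 349 rms 0.0007 n [-0.995  0.078  0.061] bottom centre offset mm -0.4
```

```bash
python3 -m crank '[[[0.4,0.6,10,0,255],[0.4,0.7,10,0,255],[0.4,0.7,10,0,255],[0,0,0,0,255]]]'>/dev/null; python3 go.py 496.2 274.4 62 -4.8; python3 tin2.py 0.100
```

```text
t 29.73 tcp [496.3 274.3 155.8] yaw -4.9 tilt 4.18 w 39.1 F [-0.44  0.89 -7.39] T [ 0.094 -0.132  0.01 ] q [0.5  0.46 0.18 1.36 0.01 2.16]
need [ 3.5  5.8 93.5] turn -0.1
grey in box 892
y+ 201 rms 0.0008 n [ 0.071  0.997 -0.025] bottom centre offset mm -1.6
x- 342 rms 0.0007 n [-0.995  0.085  0.056] bottom centre offset mm -0.2
```

```bash
python3 -m crank '[[[0.8,0.6,10,0,255],[0.4,0.7,10,0,255],[0.4,0.7,10,0,255],[0.4,0.7,10,0,255],[0.2,0.2,3,0,255],[0,0,0,0,255]]]'>/dev/null; python3 go.py 496.2 274.4 66 -4.8; python3 tin2.py 0.055
```

```text
t 30.52 tcp [497.2 275.4 110.3] yaw -4.9 tilt 4.08 w 39.5 F [-0.39 -0.64 -7.14] T [ 0.062 -0.195  0.008] q [0.5  0.49 0.11 1.26 0.01 2.16]
need [ 0.5  1.8 44.3] turn -0.1
grey in box 514
y+ 30 rms 0.0007 n [ 0.093  0.948 -0.304] bottom centre offset mm -21.7
x- 307 rms 0.0006 n [-0.995  0.084  0.054] bottom centre offset mm 0.9
```

```bash
python3 -m crank '[[[0,0.5,8,0,255],[0.2,0.5,8,0,255],[0.2,0.5,8,0,255],[0.2,0.4,6,0,255],[0,0.2,3,0,255],[0,0,0,0,255]]]'>/dev/null; python3 go.py 497 274.4 67 -4.8; python3 tin2.py 0.02
```

```text
t 31.32 tcp [497.7 275.   75.5] yaw -4.9 tilt 4.01 w 39.6 F [ 0.3   0.01 -7.29] T [ 0.126 -0.166 -0.022] q [0.5  0.52 0.06 1.18 0.01 2.16]
need [-0.4 -0.1  8.5] turn -0.1
grey in box 412
y+ 0
x- 313 rms 0.0008 n [-0.996  0.076  0.054] bottom centre offset mm 1.3
```

```bash
for i in 1; do python3 -m crank '[[[0,0,3,0,255],[0,0,2,0,255]]]'; python3 -m crank '[[[0,0,2,0,255]]]'; python3 -m crank '[[[0,0,2,0,255]]]'; done
```

```text
clock: 31.62
eef_pos: [0.498, 0.2752, 0.0711]
tool_rot: [0.736, 0.676, -0.032, -0.011]
ft_force: [-0.5, 0.4, -7.1]
grip_width: 0.0388
clock: 31.75
eef_pos: [0.498, 0.2752, 0.0692]
tool_rot: [0.736, 0.676, -0.032, -0.011]
ft_force: [-0.8, -0.3, -7.4]
grip_width: 0.0394
clock: 31.88
eef_pos: [0.4981, 0.2752, 0.0686]
tool_rot: [0.736, 0.676, -0.032, -0.01]
ft_force: [-3.9, -3.0, 9.4]
grip_width: 0.0393
```

```bash
python3 -m crank '[[[0,0,2,0,255]]]'; python3 -m crank '[[[0,0,2,0,255]]]'; python3 tin2.py 0.012
python3 - <<'E'
from workcell import bot
import cv2
c=bot.camera("scene");cv2.imwrite("pics/s12.png",cv2.resize(c["img"][190:350,250:400],None,fx=3.7,fy=3.7,interpolation=2))
E
```

```text
clock: 32.0
eef_pos: [0.498, 0.2752, 0.0686]
tool_rot: [0.736, 0.676, -0.031, -0.01]
ft_force: [-2.6, -2.8, 6.4]
grip_width: 0.0389
clock: 32.12
eef_pos: [0.4979, 0.2751, 0.0686]
tool_rot: [0.736, 0.676, -0.031, -0.01]
ft_force: [-3.6, -2.7, 5.5]
grip_width: 0.0392
grey in box 403
y+ 0
x- 285 rms 0.0006 n [-0.996  0.083  0.044] bottom centre offset mm 1.9
```

View pics/s12.png

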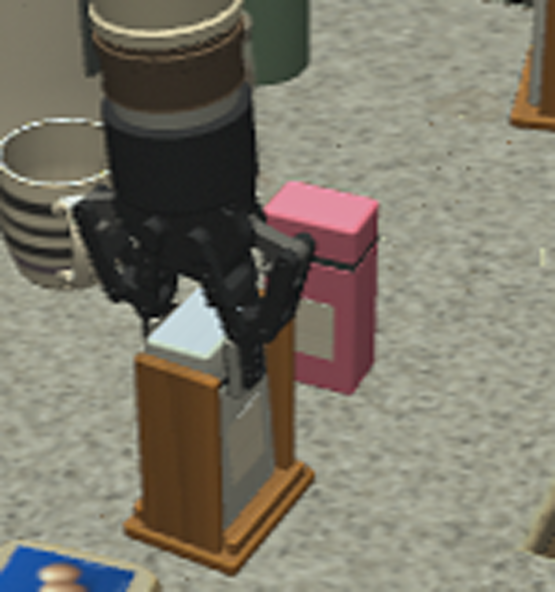

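The tin sits between the walls and inside the lips, on its lower edge with about 2.5° of lean. I'll release it so it settles flat.

```bash
python3 -m crank '[[[0,0,0,0,120],[0,0,0,0,60],[0,0,0,0,0],[0,0,0,0,0],[0,0,0,0,0]]]'; python3 tin2.py 0.010
```

```text
clock: 32.85
eef_pos: [0.5008, 0.2768, 0.0709]
tool_rot: [0.736, 0.677, -0.027, -0.009]
ft_force: [-0.0, 0.0, -0.1]
grip_width: 0.0853
grey in box 396
y+ 0
x- 309 rms 0.0006 n [-0.997  0.083  0.   ] bottom centre offset mm 1.7
```

```bash
python3 -m crank '[[[0,-1,-15,0,0],[0,-1,-20,0,0],[0,-1,-25,0,0],[0,-1,-25,0,0],[0,0,-25,0,0],[0,0,-10,0,0],[-40,-30,0,0,0],[-40,-30,0,0,0],[-40,-30,0,0,0],[0,0,0,0,0]]]'; python3 go.py
python3 - <<'E'
from workcell import bot
import cv2,numpy as np
from h import *
c=bot.camera("top");W=cloud(c);cv2.imwrite("pics/t13.png",c["img"])
d=bot.camera("scene");cv2.imwrite("pics/s13.png",d["img"])
W2=cloud(d)
for nm,w in(("top",W),("scene",W2)):
  for tag,x,y,z in(("hold",.494,.272,.13),("stand",.449,-.239,.13)):
    S=w.reshape(-1,3);im=(c if nm=="top" else d)["img"].reshape(-1,3).astype(int)
    m=(abs(S[:,2]-z)<.006)&(abs(S[:,0]-x)<.05)&(abs(S[:,1]-y)<.045)&(im.max(1)-im.min(1)<45)&(im.max(1)>120);P=S[m]
    if len(P)>20: print(nm,tag,len(P),np.median(P[:,2]).round(4),rect(P))
c0=dict(np.load("top0.npz"))["img"];
df=cv2.absdiff(c0,c["img"]).max(2)
for n,(u0,v0,u1,v1) in dict(mug=(290,185,342,215),salt=(412,188,434,212),egg=(105,255,182,308),spoon=(308,218,365,252),pink=(284,264,312,302)).items(): print(n,(df[v0:v1,u0:u1]>40).mean().round(3))
E
```

```text
clock: 34.15
eef_pos: [0.4007, 0.1655, 0.2055]
tool_rot: [0.736, 0.677, -0.026, -0.009]
ft_force: [0.5, 1.3, -0.4]
grip_width: 0.0852
t 34.15 tcp [400.7 165.5 205.5] yaw -4.8 tilt 3.19 w 85.2 F [ 0.49  1.3  -0.41] T [-0.014 -0.078  0.028] q [ 0.39  0.16 -0.11  1.36 -0.    2.05]
top hold 322 0.1299 ((496.859130859375, 273.3145446777344), (60.66590118408203, 34.6882438659668), 89.90032958984375)
top stand 570 0.1297 ((451.010009765625, -241.7698516845703), (59.34992599487305, 39.87504196166992), 10.890552520751953)
scene hold 372 0.1294 ((493.94232177734375, 270.01336669921875), (65.46113586425781, 39.960304260253906), 83.34359741210938)
scene stand 63 0.1295 ((451.30224609375, -237.40701293945312), (57.29840087890625, 43.255855560302734), 16.65892791748047)
mug 0.0
salt 0.0
egg 0.0
spoon 0.0
pink 0.0
```

View pics/s13.png

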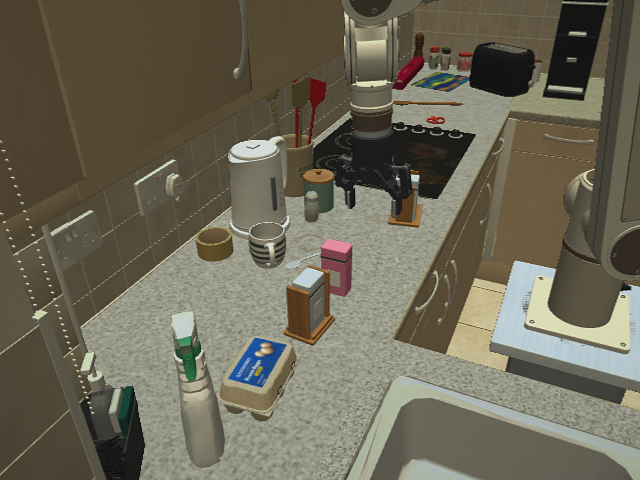

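View pics/t13.png

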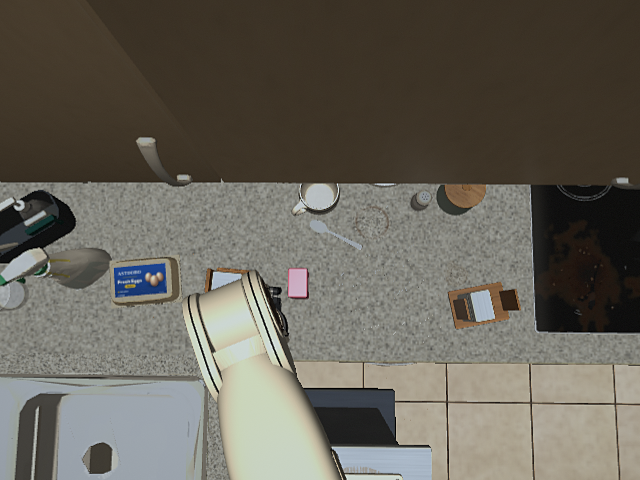

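The scene view shows the heavy tin upright in the holder at (310,300). The top view shows the lighter tin in the stand at (481,306), with bystanders unchanged and the arm clear. Handing in.

```bash
python3 -c "
from workcell import bot
print(bot.job_done())"
```

```text
the job is handed in; nothing more can be done
None
```

The heavier tin (the right one) is standing in the holder, the lighter one is in the stand, and I handed the job in at about 34 s.

**What I did:** I lifted the left tin about 40 mm and the wrist read about 2.5 N. I put it back and lifted the right one, which read about 7 N. I stood the right tin on free worktop, let go, and took it again by its broad faces. I then lowered it between the holder's walls until the wrist felt contact, and released it.

**Last checks:**
- **Heavier tin:** Its top is at 0.1295–0.130 m, so it is fully down. Its broad face is vertical, and it is about 2 mm off centre in x and within about 2 mm in y.
- **Lighter tin:** It stands in the stand's left bay with its top at 0.130 m.
- **Bystanders:** The picture areas round them show no change.
- **Robot:** The gripper is well clear of everything.

**Disagreements:**
- **Fingertip height:** In the camera the open fingertips sat about 34 mm above the reported TCP. The stated 13 mm swing explains only part of that, so I set grasp heights from the camera.
- **Tool tilt:** Tilt built up to about 4° over the moves, so the tin was leaning about 2.5° when it touched the holder base. It settled flat when released.
- **Width direction in the holder:** The arm partly hid the holder in the last top view, so its reading there (89.9°) differs from the scene camera's 83.3°; the holder itself is at about 85.2°. Both readings are within the allowed 0.25 rad.

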